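Feed a jig block along the guide rail to its stop with a push stick

TASK

Take the orange push stick from its tray and, with its notch on the rear outer corner of the blue jig block, press the block flat against the rail before its front passes the yellow line, then feed it along the rail until it is fully home against the steel stop, keeping it pressed flat to the rail all the way. Keep it gentle: hold it to the rail with about 5 N, bear on the stop for a moment with about 5 N, and never load either with more than 10 N; touch the block only with the stick. Then lay the stick back in its tray the way it lay and leave everything else where it is.

Things in the scene. Friction and masses are not known exactly. Their poses are not given: they have to be found in the camera images.
- guide: Fixed aluminium rail 30 mm wide, 30 high. Its working face is the plane x=0, from y=-0.32 to 0.04 (block on the -x side, rail on +x); +y = feed direction; origin at plate level. Rigid; more than 10 N on it (from the block or the stick) damages it.
- stop: Fixed steel stop, 30 mm high, 22 thick, at right angles to the rail near its +y end (set at y -0.02 to 0.02 of the rail). Origin: inner corner where rail face and stop face meet, at plate level; axes as the rail's; stop face = plane y=0, reaching 47 mm to -x. Rigid; more than 10 N on it damages it. A dial gauge is fixed behind it (to y=0.08, 75 mm high).
- block: Blue jig block, steel disc on top, 50 (x) x 90 (y) x 35 mm high, 0.35-0.7 kg, loose: drags 1.5-5.5 N on the plate, 4-9 N when also pressed to the rail; this drag can pass to the stop when it halts. Origin: centre of underside. +x side goes to the rail, +y end (front) to the stop. Starts 6-20 mm off the rail, up to 0.07 rad askew, front 20-60 mm short of the yellow line.
- guide_line (a point): Yellow line across the rail; this point is on the rail face at plate level, (0, -0.125, 0) in the guide frame.
- block_lead (a point): Foot of the block's front rail-side corner, (0.025, 0.045, 0) in the block frame. Block home: this point at x = 0, y = 0 of the stop frame.
- block_trail (a point): Foot of the block's rear rail-side corner, (0.025, -0.045, 0) in the block frame.
- stick: Orange rigid push stick, 0.14 kg, 174 mm long, along its x. Origin: underside, below mid-grip. Grip: upright bar 60 long (x), 24 wide (y), 45 mm high. Ahead, a 16 mm low shaft and 90-degree V notch opening to +x; its arms are 30 mm long, 8 thick, 16 high. Tail to x=-0.063. Held with its x at 45 degrees between the guide's +x and +y, the arms lie flat on the block's rear and outer faces.
- stick_notch (a point): Inner corner of the stick's V notch, 90 mm ahead of the stick origin, 8 mm above its underside.
- tray: Fixed grey shallow tray, 250 mm (x) by 100 mm (y), rim 9 mm high and 4 mm wide, floor top 4 mm above the plate. Origin: centre of the underside. The stick starts on its floor, lying along the tray's x axis, notch to +x.
- tray_rest (a point): Where the stick's origin belongs when the stick lies in the tray: on the tray floor, 25 mm from the tray's centre towards -x.
- ring_gauge: Bystander: steel ring, 60 mm across, 22 mm high. Origin: centre of underside.
- plug_gauge: Bystander: upright brass plug gauge, 28 mm across, 75 mm high. Origin: centre of underside.
- spare_block: Bystander: green block 45 x 70 x 30 mm. Origin: centre of underside.
- oil_bottle: Bystander: amber bottle 48 mm across, 110 mm high. Origin: centre of underside.
- v_block: Bystander: dark steel V-block 50 x 60 x 45 mm. Origin: centre of underside.
Things that resemble listed ones, but are neither listed nor needed, are in the scene too. There is more than one size of the stick; the one meant has the size given above.

How it is judged (in metres and radians):
On the way, in this order (a step that is already met when the one before it is completed fails the run):
1. the stick is lifted out of its tray (z of stick in the frame of tray above 0.02 m), for 0.1 s.
2. the stick presses the block flat against the rail (both rail-side corners within 2 mm, 1.5 to 10 N on the rail) while its front is still short of the yellow line (x of each of block_lead, block_trail in the frame of guide above -0.002 m and contact force between block and guide between 1.5 and 10 N and y of block_lead in the frame of guide below -0.125 m and contact force between stick and block above 1 N), for 0.2 s.
3. between the yellow line and the stop (front 20 to 80 mm past the line) the stick presses the block flat on the rail with 1.5 to 10 N (x of each of block_lead, block_trail in the frame of guide above -0.002 m and contact force between block and guide between 1.5 and 10 N and y of block_lead in the frame of guide between -0.105 and -0.045 m and contact force between stick and block above 1 N), for 0.3 s.
4. the stick bears the block on the stop with 2 to 10 N: its front within 2 mm of the stop, flat on the rail (x of each of block_lead, block_trail in the frame of guide above -0.002 m and y of block_lead in the frame of stop above -0.002 m and contact force between block and stop between 2 and 10 N and contact force between stick and block above 1 N), for 0.2 s.
At the end, for the whole second after the job is handed in: The block rests flat on the plate, both its rail-side corners within 2 mm of the rail and its front within 2 mm of the stop; the stick lies at rest on the tray floor, its origin within 30 mm of its resting place and its axis within 0.2 rad of the tray's, notch to the tray's +x end; nothing is held (x of each of block_lead, block_trail in the frame of guide above -0.002 m and y of block_lead in the frame of stop above -0.002 m and linear speed of each of block, stick below 0.01 m/s and angle between block's own z axis and vertical below 0.05 rad and x of stick_notch in the frame of tray above 0.03 m and horizontal distance between stick and tray_rest below 0.03 m and z of stick in the frame of tray below 0.008 m and angle between the x axis of stick and the x axis of tray, either way round below 0.2 rad and angle between stick's own z axis and vertical below 0.1 rad); the robot touches nothing.
It fails at once if the block is off the rail (a rail-side corner more than 3 mm away) once its front has passed the yellow line (y of block_lead in the frame of guide above -0.123 m and x of any of block_lead, block_trail in the frame of guide below -0.003 m).
It fails at once if the rail or the stop is loaded with more than 10 N (contact force between any of block, stick and guide above 10 N or contact force between any of block, stick and stop above 10 N).
It fails at once if the block is touched by the robot itself (contact force between any of the fingers, the arm and block above 0.5 N).
It fails at once if the block is lifted or tipped (angle between block's own z axis and vertical above 0.12 rad or height (world z) of block above 0.006 m).
It fails at once if a bystander is shifted by more than 10 mm (distance of any of ring_gauge, plug_gauge, spare_block, oil_bottle, v_block from where it was at the start of the episode above 0.01 m).
It also fails if it takes over 72 s, if anything falls off the work surface, if the arm or the gripper's body presses on something with over 40 N, if the wrist force passes 120 N, or if a joint passes its speed limit or range.

ROBOT

A 6-joint arm with a two-finger parallel gripper is mounted at the origin on the work surface. World frame = base frame: x ahead of the robot, y to its left, z up, the work surface at z = 0. Lengths are in m, angles in degrees, forces in N, time in s.
With the tool pointing down it reaches from about 0.375 to 0.9 m from the base axis. Payload 3.1 kg.
Tool frame: the origin (TCP) lies on the centre line of the jaws, within the pads' length; the fingertips stand 17 mm ahead of it and the grasp point (between the pads) lies 2 mm behind it; z points along the fingers, y is the line along which they close (so a half turn about z gives the same grasp; the last joint's range is limited). The gripper opens to 87 mm and grips with 3 to 60 N. Pads are 19 mm wide; open, the fingers measure 117 mm over their backs; the gripper's body (75 mm by 190 mm) begins 51 mm behind the grasp point.
Start: joints at [62.023, 30.224, 82.088, -0, 67.689, -10.227], TCP at [0.191, 0.595, 0.24] pointing down, gripper open.
Joint ranges: [-176.69, 176.69], [-43.24, 126.21], [12.49, 139.97], [-82, 262], [0, 151.66], [-163.58, 163.58]. Speed limits (degrees/s): [159.86, 159.86, 180, 180, 180, 180].

INTERFACE

Orientations are given as a 3x3 rotation matrix whose columns are the frame's x, y, z axes.
In Python, from rig import bot, imaging, finder gives the robot as it stands. The module is installed in compiled form; this text tells all that it offers.
- The arm moves only by the tool play_rows, never from a script. Its argument "motion" is a list that holds one entry, the list of rows, each a list of 6 numbers: the shift along the tool's x, y, z in m, then the turn, a rotation vector about the tool's x, y, z in degrees. In form: [[[dx, dy, dz, wx, wy, wz], ...]]. A call has 1 to 8 rows; each row is the pose to reach, as a shift and turn from the pose commanded when the call began, along the tool's axes at that moment; what a row does not reach only later rows make up. A row lasts 1/12 s, in which the tool goes at most 41.7 mm and 7.16 degrees, less where a joint would pass 70% of its speed; a pose out of reach is approached as far as the arm can. A call with a gripper value outside its range is refused whole. "fingers" is the finger opening in m, from 0 to 0.087, set as the call begins (left out, the last holds). The fingers move at their own pace and stop on an object; the grip force is fixed at half the most. Time passes only in rows, so rows that repeat a pose let the fingers close. It gives the time, the measured TCP pose, the force, the opening and the grip force at its end, in the units of the state.
- bot.read_state(): the state, without advancing time (a new reading comes with each control period).
- imaging.capture(name): name is "side" or "top" or "wrist"; returns a dict with "frame" (420x560x3 uint8, red, green, blue), "camera_matrix" (3x3 intrinsics, pixels), "R" (3x3) and "t" (3): a world point X has camera coordinates R X + t. Camera axes: x right, y down, z forward; pixel columns grow to the right and rows downward; lengths in m; the calibration is good to about 2 mm. A picture is of the moment at which its call begins. There is no depth.
- bot.hand_in(): hands the job in; it is judged then, once.
Trained networks look in the newest picture that a camera, given by its name, has taken for a name from the list of things; names that differ only in an ending like _2 or _b are one class to them, and where a whole thing is asked for, a point or a joint stands for the part that bears it (a point fixed in the world has none). Each returns a list of dicts, best first, with "confidence" (0 to 1); they miss things now and then, are a little off and sometimes report something else, mostly with a low value. They report only what shows in the picture. A call takes as long as a camera call. They do not tell look-alikes from the thing itself.
- finder.recognise(camera, name): "at" ([x, y, z] in m, in world coordinates, good to about 4 mm: the middle of the surface that is visible of it).
- finder.outline_of(camera, name): "pixels" (420x560 bool, what is visible of it).
The state is a dict: "time_s": time; "joint_positions": joint angles; "qvel": joint speeds; "tau": joint torques, N m; "position": TCP position; "tcp_rot": TCP orientation; "force": force on the tool from outside, world axes, zero at the start; "moment": the same for the moment, N m; "opening": opening from 0.0 (shut) to 1.0 (fully open); "grasp_force": force on a finger pad.
Only numpy, scipy, OpenCV 4.12 (cv2) and the standard library are available. Lean on these libraries where they do the work, as an engineer would, in place of code of your own. Each camera call takes 0.05 s, during which the arm holds its last target. There are 200 camera calls.

## Working session

There is one attempt and no reset: what is moved stays moved. The work goes in short steps, Python scripts to look and compute and a tool call to move; the robot and the scene stay as the last step left them, time stands still between calls to the robot, and variables do not carry over. Pictures are saved under pics/ and viewed, at most 10 in all, crops included, and the job is handed in when it is done.

Besides the shell and the picture viewer there is one more tool, called after "Call:" by a JSON object that holds its "fn" and its "kwargs", one argument or row to a line. play_rows: Moves the arm, as the interface text tells. Its arguments: {"type":"object","properties":{"motion":{"type":"array"},"fingers":{"type":"number"}},"required":["motion"]}

```bash
mkdir -p pics; cat > h.py <<'E'
import numpy as np, cv2
from rig import bot, imaging, finder
def cap(n,save=None):
    c=imaging.capture(n)
    if save: cv2.imwrite('pics/'+save,c['frame'][:,:,::-1])
    return c
def proj(c,X):
    p=c['camera_matrix']@(c['R']@np.array(X,float)+c['t']); return p[:2]/p[2]
def back(c,uv,z):
    K,R,t=c['camera_matrix'],c['R'],np.array(c['t']); d=R.T@np.linalg.solve(K,[uv[0],uv[1],1.]); o=-R.T@t
    return o+d*(z-o[2])/d[2]
E
python3 - <<'E'
from h import *
np.set_printoptions(precision=4,suppress=True)
s=bot.read_state(); print({k:s[k] for k in('time_s','position','tcp_rot','force')})
for cam in('top','side'):
    c=cap(cam,cam+'0.png'); print(cam,-c['R'].T@c['t'])
    for n in('guide','stop','block','stick','tray','ring_gauge','plug_gauge','spare_block','oil_bottle','v_block'):
        for d in finder.recognise(cam,n)[:4]: print(n,np.round(d['at'],3),round(d['confidence'],2),proj(c,d['at']).round())
E
```

```text
{'time_s': 0.0, 'position': array([0.1902, 0.5946, 0.2386]), 'tcp_rot': array([[-0.9524,  0.3049, -0.001 ],
       [ 0.3049,  0.9524, -0.0019],
       [ 0.0004, -0.0021, -1.    ]]), 'force': array([0.4546, 0.5276, 0.3995])}
top [ 0.2629 -0.0049  1.203 ]
guide [0.624 0.048 0.034] 0.72 [259. 152.]
guide [ 0.688 -0.341  0.027] 0.51 [396. 129.]
stop [0.602 0.229 0.033] 0.64 [194. 161.]
block [0.627 0.046 0.027] 0.72 [260. 152.]
block [ 0.564 -0.028  0.039] 0.62 [286. 172.]
stick [ 0.472 -0.377  0.022] 0.97 [413. 204.]
stick [ 0.214 -0.33   0.023] 0.56 [401. 300.]
tray [ 0.486 -0.369  0.002] 0.89 [408. 201.]
ring_gauge [0.396 0.376 0.016] 0.57 [141. 236.]
plug_gauge [ 0.474 -0.37   0.02 ] 0.44 [410. 204.]
spare_block [0.686 0.377 0.033] 0.85 [142. 133.]
spare_block [ 0.687 -0.34   0.03 ] 0.33 [396. 129.]
spare_block [0.576 0.353 0.076] 0.3 [144. 166.]
oil_bottle [0.454 0.241 0.074] 0.6 [185. 211.]
v_block [ 0.69  -0.342  0.027] 0.68 [396. 129.]
side [-0.0501 -0.6457  0.7929]
guide [0.62  0.019 0.03 ] 0.97 [308. 187.]
stop [0.598 0.231 0.03 ] 0.83 [255. 155.]
stop [ 0.558 -0.041  0.032] 0.64 [306. 207.]
block [ 0.554 -0.039  0.034] 0.63 [304. 207.]
stick [ 0.465 -0.381  0.018] 0.62 [381. 314.]
stick [ 0.199 -0.335  0.02 ] 0.58 [269. 373.]
tray [ 0.469 -0.385  0.001] 0.79 [382. 319.]
tray [0.671 0.37  0.029] 0.23 [247. 129.]
ring_gauge [0.393 0.366 0.024] 0.69 [173. 161.]
plug_gauge [0.595 0.231 0.032] 0.72 [254. 155.]
plug_gauge [0.57  0.35  0.046] 0.44 [225. 137.]
spare_block [0.67  0.365 0.031] 0.83 [248. 129.]
oil_bottle [0.452 0.237 0.059] 0.59 [213. 165.]
```

View pics/top0.png

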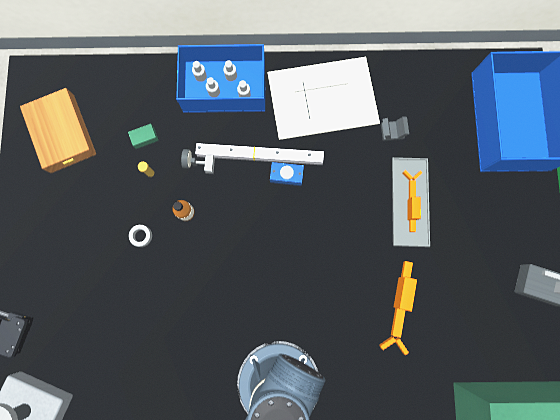

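View pics/side0.png

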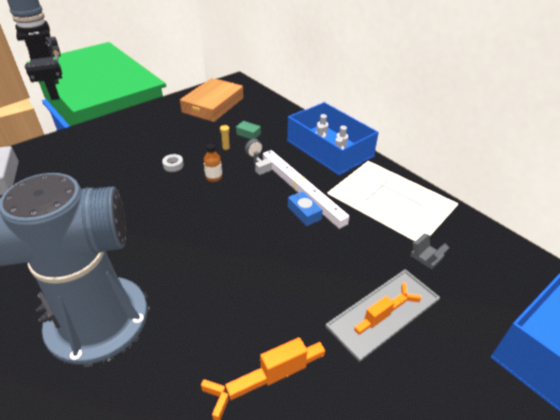

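Top view: candidates for the stick are the small orange stick lying in the grey tray at (413,204), about 61 px ≈ 0.17 m long, and a larger look-alike on the bare plate at (401,300), about 95 px long. The listed stick is the one in the tray. The rail runs from (324,158) to the stop at (205,160), with the yellow line at about (253,152) and the blue block at (287,173). Next I'll look from the wrist camera above the rail.

```bash
cat >> h.py <<'E'
import json,os
def cmd():
    return json.load(open('cmd.json')) if os.path.exists('cmd.json') else [0.191,0.595,0.24,162.25]
def plan(p,yaw,frac=(1,)):
    """rows (tool frame) to a world pose, tool pointing down; remembers it as commanded"""
    c=np.array(cmd()); th=np.radians(c[3]); ex=np.array([np.cos(th),np.sin(th)]); ey=np.array([ex[1],-ex[0]])
    d=np.array(p)-c[:3]; r=np.array([ex@d[:2],ey@d[:2],-d[2],0,0,c[3]-yaw])
    for f in frac: print([float(v) for v in np.round(r*f,4)])
    json.dump([*map(float,p),float(yaw)],open('cmd.json','w'))
E
python3 - <<'E'
from h import *
plan((0.5,0.08,0.36),180,(.5,1))
E
```

```text
[-0.2256, -0.1981, -0.06, 0.0, 0.0, -8.875]
[-0.4513, -0.3963, -0.12, 0.0, 0.0, -17.75]
```

Call:
{"fn": "play_rows", "kwargs": {
  "motion": [
    [[-0.2256, -0.1981, -0.06, 0, 0, 0], [-0.2256, -0.1981, -0.06, 0, 0, 0], [-0.2256, -0.1981, -0.06, 0, 0, 0], [-0.2256, -0.1981, -0.06, 0, 0, 0], [-0.2256, -0.1981, -0.06, 0, 0, 0], [-0.2256, -0.1981, -0.06, 0, 0, 0], [-0.2256, -0.1981, -0.06, 0, 0, 0], [-0.2256, -0.1981, -0.06, 0, 0, 0]]
  ],
  "fingers": 0.087
}}

```text
time_s: 1.77
position: [0.3475, 0.3344, 0.3009]
tcp_rot: [[-0.951, 0.308, 0.003], [0.308, 0.951, -0.001], [-0.003, 0.0, -1.0]]
force: [-0.2, -1.2, -0.5]
opening: 1.0
grasp_force: 0.0
```

Call:
{"fn": "play_rows", "kwargs": {
  "motion": [
    [[-0.2257, -0.1982, -0.06, 0, 0, -17.75], [-0.2257, -0.1982, -0.06, 0, 0, -17.75], [-0.2257, -0.1982, -0.06, 0, 0, -17.75], [-0.2257, -0.1982, -0.06, 0, 0, -17.75], [-0.2257, -0.1982, -0.06, 0, 0, -17.75], [-0.2257, -0.1982, -0.06, 0, 0, -17.75], [-0.2257, -0.1982, -0.06, 0, 0, -17.75], [-0.2257, -0.1982, -0.06, 0, 0, -17.75]]
  ]
}}

```text
time_s: 2.43
position: [0.5017, 0.0767, 0.3607]
tcp_rot: [[-1.0, 0.002, 0.003], [0.002, 1.0, -0.001], [-0.003, -0.001, -1.0]]
force: [0.8, -0.4, 0.4]
opening: 1.001
grasp_force: 0.0
```

```bash
python3 - <<'E'
from h import *
np.set_printoptions(precision=4,suppress=True)
c=cap('wrist','w1.png'); s=bot.read_state(); print(s['time_s'],s['position'],s['tcp_rot'],s['force'])
print(-c['R'].T@c['t'],c['R'],c['camera_matrix'])
for n in('guide','stop','block','guide_line','block_lead','block_trail'):
    for d in finder.recognise('wrist',n)[:2]: print(n,np.round(d['at'],4),round(d['confidence'],2),proj(c,d['at']).round())
E
```

```text
2.4833 [0.5046 0.0738 0.3614] [[-1.      0.0049  0.0071]
 [ 0.0049  1.     -0.0047]
 [-0.0071 -0.0047 -1.    ]] [ 3.2181 -0.9082  1.3434]
[0.4232 0.0764 0.5058] [[ 0.0029  1.     -0.0022]
 [ 0.9578 -0.0021  0.2873]
 [ 0.2873 -0.0029 -0.9578]] [[358.2367   0.     278.7234]
 [  0.     358.2367 213.8644]
 [  0.       0.       1.    ]]
guide [0.6203 0.0379 0.0232] 0.6 [253. 249.]
stop [0.5983 0.2298 0.0329] 0.67 [389. 236.]
stop [0.574  0.3509 0.0624] 0.42 [490. 226.]
block [ 0.5647 -0.0319  0.0336] 0.62 [201. 214.]
guide_line [0.617  0.0365 0.0283] 0.91 [252. 248.]
guide_line [0.5712 0.352  0.0614] 0.53 [491. 224.]
block_lead [ 0.5618 -0.0301  0.0352] 0.62 [202. 212.]
block_trail [ 0.5648 -0.028   0.0338] 0.83 [204. 214.]
```

View pics/w1.png

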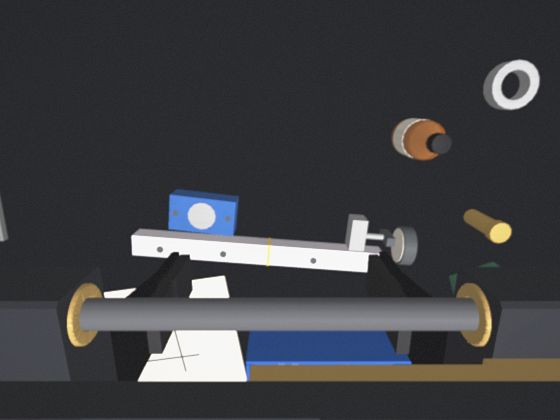

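The wrist view shows the rail from (132,243) to (368,262), the yellow line at (268,252), the stop at (357,232) and the blue block at (203,213). The block sits on the robot side of the rail, slightly askew.

```bash
cat > m.py <<'E'
from h import *
np.set_printoptions(precision=4,suppress=True)
def measure(save=None):
    c=cap('wrist',save); f=c['frame'].astype(float); g=f.mean(2); hsv=cv2.cvtColor(c['frame'],cv2.COLOR_RGB2HSV)
    # block: blue mask
    b=((hsv[...,0]>100)&(hsv[...,0]<125)&(hsv[...,1]>120)); b[260:]=0
    return c,f,g,b
E
python3 - <<'E'
from m import *
c,f,g,b=measure('w2.png')
s=bot.read_state(); print(s['position'],s['force'])
for u in (145,160,250,260,280,300,320,340): print(u,g[222:276,u].astype(int).tolist())
b[:185]=0;b=cv2.morphologyEx(b.astype(np.uint8),cv2.MORPH_CLOSE,np.ones((9,9)))
cs,_=cv2.findContours(b,0,2); k=max(cs,key=cv2.contourArea); print(cv2.contourArea(k)); print(cv2.approxPolyDP(k,2,True)[:,0].tolist())
im=c['frame'][180:280,120:400,::-1]; cv2.imwrite('pics/w2c.png',cv2.resize(im,None,fx=2.85,fy=2.85,interpolation=cv2.INTER_CUBIC))
E
```

```text
[0.4984 0.0815 0.3593] [-0.8939 -0.1298 -0.3374]
145 [43, 46, 46, 48, 45, 44, 47, 42, 42, 54, 119, 151, 156, 153, 153, 155, 157, 211, 248, 247, 247, 246, 246, 247, 247, 247, 246, 246, 246, 246, 247, 247, 247, 247, 247, 248, 249, 177, 65, 38, 44, 43, 48, 43, 46, 46, 46, 45, 44, 43, 46, 44, 46, 47]
160 [46, 48, 44, 45, 44, 46, 46, 42, 45, 43, 53, 111, 149, 154, 153, 155, 152, 155, 190, 248, 248, 247, 247, 247, 247, 247, 247, 247, 248, 247, 248, 248, 248, 247, 247, 247, 248, 252, 223, 80, 40, 44, 45, 42, 41, 35, 30, 34, 31, 29, 33, 30, 33, 28]
250 [47, 48, 47, 45, 47, 44, 44, 46, 41, 45, 46, 45, 45, 44, 46, 44, 43, 52, 107, 144, 153, 153, 154, 154, 155, 199, 249, 248, 247, 247, 247, 247, 247, 247, 247, 247, 247, 247, 247, 247, 247, 247, 247, 249, 251, 186, 70, 38, 44, 44, 47, 47, 47, 47]
260 [45, 44, 43, 49, 45, 44, 44, 46, 42, 46, 43, 45, 46, 47, 43, 46, 42, 44, 58, 127, 151, 154, 152, 152, 153, 160, 229, 248, 247, 247, 247, 247, 247, 247, 247, 247, 247, 247, 247, 247, 247, 247, 247, 247, 250, 244, 135, 50, 44, 45, 44, 47, 47, 45]
280 [47, 45, 48, 43, 45, 46, 44, 46, 44, 45, 46, 44, 45
[... 306 characters left out ...]
154, 151, 156, 218, 249, 248, 247, 247, 247, 247, 247, 247, 247, 247, 247, 247, 247, 247, 247, 247, 247, 250, 244, 133, 50, 43, 44, 48]
320 [48, 47, 43, 45, 47, 45, 42, 47, 48, 46, 43, 43, 46, 41, 41, 44, 47, 44, 49, 44, 43, 42, 44, 71, 134, 154, 154, 154, 153, 150, 164, 248, 249, 247, 247, 247, 247, 247, 247, 247, 247, 247, 247, 247, 247, 247, 247, 247, 248, 252, 235, 87, 37, 44]
340 [45, 45, 47, 46, 42, 42, 46, 46, 45, 45, 44, 49, 44, 46, 45, 43, 49, 45, 45, 42, 44, 45, 45, 43, 52, 109, 147, 158, 157, 158, 156, 156, 210, 250, 248, 247, 247, 247, 247, 247, 247, 247, 247, 247, 247, 247, 247, 247, 247, 247, 250, 244, 135, 54]
2682.0
[[166, 197], [165, 232], [230, 237], [234, 199], [175, 192]]
```

View pics/w2c.png

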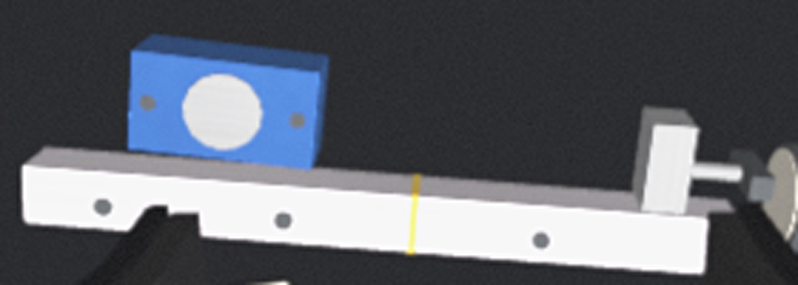

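The crop shows the block top face with corners near (133,52), (320,72), (312,168), (128,149) in crop pixels, the yellow line at (414,215) and the stop top at (668,167).

```bash
cat > meas2.py <<'E'
from m import *
def edge(col,lo,hi,thr,up):
    for v in range(lo,hi):
        a,b=col[v],col[v+1]
        if (up and a<thr<=b) or (not up and a>thr>=b): return v+(thr-a)/(b-a)
def lines(c,g):
    P={'nearbot':[], 'neartop':[], 'fartop':[]}
    us=[u for u in range(136,345,3) if not(162<=u<=242) and not 262<=u<=274]
    for u in us:
        lo=222; a=edge(g[:,u],lo,270,100,1); b=edge(g[:,u],lo,270,203,1); d=edge(g[:,u],int(b)+8,285,145,0)
        P['nearbot'].append(back(c,(u,a),0.)); P['neartop'].append(back(c,(u,b),.03)); P['fartop'].append(back(c,(u,d),.03) if d else [np.nan]*3)
    for k,v in P.items():
        v=np.array(v); v=v[~np.isnan(v[:,0])]
        for _ in range(3):
            q=np.polyfit(v[:,1],v[:,0],1); r=v[:,0]-np.polyval(q,v[:,1]); v=v[abs(r)<max(2*r.std(),3e-4)]
        print(k,'x at y=.05:',np.polyval(q,.05),'slope',q[0],'deg',np.degrees(np.arctan(q[0])),'rms',r.std(),len(v))
E
python3 - <<'E'
from meas2 import *
c,f,g,b=measure()
lines(c,g)
cr=lambda x,y:(120+x/2.85-.5+.175,180+y/2.85-.5+.175)
for n,p,z in [('b rear-out',(133,52),.035),('b front-out',(320,72),.035),('b front-in',(312,168),.035),('b rear-in',(128,149),.035),
 ('line top near',(416,191),.03),('line top far',(411,254),.03),('stop',(648,123),.03),('stop',(695,127),.03),('stop',(685,211),.03),('stop',(642,207),.03),('railend',(23,163),.03),('railend far',(24,219),.03),('rail+end',(706,216),.03),('rail+far',(704,272),.03)]:
    print(n,back(c,cr(*p),z)[:2])
E
```

```text
nearbot x at y=.05: 0.6112257153322389 slope 0.08157120692630189 deg 4.663361055431665 rms 0.0001290611382759495 37
neartop x at y=.05: 0.6105190516643088 slope 0.0812069092930853 deg 4.642625693529342 rms 0.0001876663858587596 38
fartop x at y=.05: 0.6418304497534012 slope 0.08147023707525604 deg 4.657614101233822 rms 0.00017146995946431984 34
b rear-out [ 0.5371 -0.0712]
b front-out [0.5467 0.0171]
b front-in [0.5954 0.0114]
b rear-in [ 0.5857 -0.0778]
line top near [0.6094 0.062 ]
line top far [0.6437 0.0592]
stop [0.5736 0.1757]
stop [0.5756 0.1988]
stop [0.6199 0.1968]
stop [0.6178 0.1751]
railend [ 0.5949 -0.1321]
railend far [ 0.6248 -0.1351]
rail+end [0.6226 0.2075]
rail+far [0.6534 0.2087]
```

Stop face is about 11 mm before the rail's zero. The rail's feed direction is -4.65° from world y. The block is about 13 mm off the rail and 51 mm short of the line, which fits the stated ranges. Next is the tray.

```bash
python3 - <<'E'
from h import *
plan((0.44,-0.15,0.36),180); plan((0.41,-0.37,0.33),180)
E
```

```text
[0.06, -0.23, -0.0, 0.0, 0.0, 0.0]
[0.03, -0.22, 0.03, 0.0, 0.0, 0.0]
```

Call:
{"fn": "play_rows", "kwargs": {
  "motion": [
    [[0.06, -0.23, 0, 0, 0, 0], [0.06, -0.23, 0, 0, 0, 0], [0.06, -0.23, 0, 0, 0, 0], [0.06, -0.23, 0, 0, 0, 0], [0.06, -0.23, 0, 0, 0, 0], [0.06, -0.23, 0, 0, 0, 0], [0.06, -0.23, 0, 0, 0, 0]]
  ]
}}

```text
time_s: 3.47
position: [0.4387, -0.1538, 0.3596]
tcp_rot: [[-1.0, 0.004, -0.0], [0.004, 1.0, -0.003], [0.0, -0.003, -1.0]]
force: [0.5, -0.5, 0.4]
opening: 0.997
grasp_force: 0.0
```

Call:
{"fn": "play_rows", "kwargs": {
  "motion": [
    [[0.03, -0.22, 0.03, 0, 0, 0], [0.03, -0.22, 0.03, 0, 0, 0], [0.03, -0.22, 0.03, 0, 0, 0], [0.03, -0.22, 0.03, 0, 0, 0], [0.03, -0.22, 0.03, 0, 0, 0], [0.03, -0.22, 0.03, 0, 0, 0], [0.03, -0.22, 0.03, 0, 0, 0], [0.03, -0.22, 0.03, 0, 0, 0]]
  ]
}}

```text
time_s: 4.13
position: [0.4097, -0.3688, 0.3289]
tcp_rot: [[-1.0, 0.0, -0.001], [0.0, 1.0, 0.002], [0.001, 0.002, -1.0]]
force: [0.7, 0.5, -0.0]
opening: 1.001
grasp_force: 0.0
```

```bash
python3 - <<'E'
from m import *
cap('wrist');c=cap('wrist','w3.png'); s=bot.read_state(); print(s['time_s'],s['position'],s['force'])
for n in('stick','tray','stick_notch'):
    for d in finder.recognise('wrist',n)[:2]: print(n,np.round(d['at'],4),round(d['confidence'],2),proj(c,d['at']).round())
hsv=cv2.cvtColor(c['frame'],cv2.COLOR_RGB2HSV)
b=((hsv[...,0]>5)&(hsv[...,0]<25)&(hsv[...,1]>150)&(hsv[...,2]>80)).astype(np.uint8)
n,l,st,_=cv2.connectedComponentsWithStats(b); print([x.tolist() for x in st[1:] if x[4]>100])
E
```

```text
4.2333 [ 0.41   -0.3676  0.3296] [ 0.2771 -0.0848 -0.355 ]
stick [ 0.2624 -0.3478  0.0605] 0.85 [298.  39.]
stick [ 0.4772 -0.3804  0.0214] 0.57 [270. 222.]
tray [ 0.4597 -0.3716  0.004 ] 0.76 [276. 206.]
stick_notch [ 0.2604 -0.3445  0.0648] 0.96 [302.  36.]
stick_notch [ 0.4661 -0.3797  0.0196] 0.81 [270. 213.]
[[279, 0, 48, 97, 477], [264, 186, 17, 8, 104], [250, 266, 36, 16, 128]]
```

View pics/w3.png

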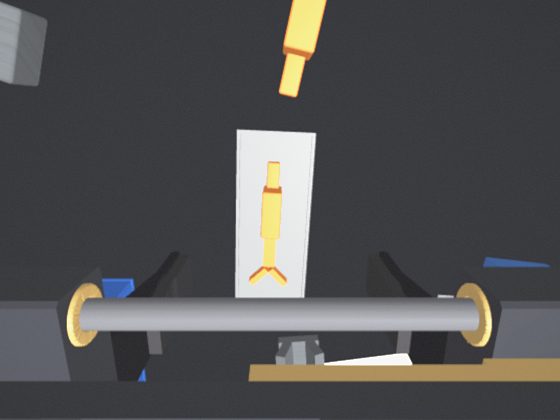

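The wrist view shows the stick in the tray from its tail at (273,163), through the grip at (271,212), to the notch at (268,275). The tail of the large look-alike is at (295,60). Next I'll take the axis, the grip corners and a close crop.

```bash
python3 - <<'E'
from m import *
c=cap('wrist'); f=c['frame']; hsv=cv2.cvtColor(f,cv2.COLOR_RGB2HSV)
b=((hsv[...,0]>3)&(hsv[...,0]<35)&(hsv[...,1]>110)&(hsv[...,2]>100)); b[:155]=0;b[290:]=0;b[:,:240]=0;b[:,310:]=0
for v in range(160,290,6):
    u=np.where(b[v])[0]
    if len(u): print(v,u[0],u[-1],end=' | ')
im=f[125:290,220:330,::-1]; cv2.imwrite('pics/w3c.png',cv2.resize(im,None,fx=3.6,fy=3.6,interpolation=cv2.INTER_CUBIC))
E
```

```text
166 269 279 | 172 268 279 | 178 268 279 | 184 267 278 | 190 264 281 | 196 263 281 | 202 263 281 | 208 263 280 | 214 263 280 | 220 262 280 | 226 262 279 | 232 262 279 | 238 265 275 | 244 265 274 | 250 265 274 | 256 265 274 | 262 264 273 | 268 260 276 | 274 253 282 | 280 250 286 |
```

View pics/w3c.png

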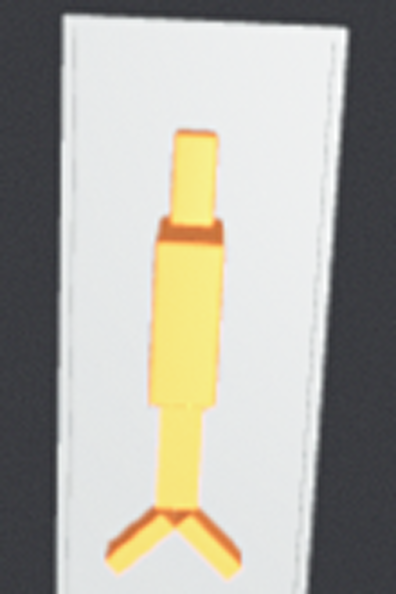

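```bash
python3 - <<'E'
from m import *
c=cap('wrist')
cr=lambda x,y:(220+x/3.6-.36,125+y/3.6-.36)
for n,p,z in [('g',(156,241),.049),('g',(222,243),.049),('g',(215,407),.049),('g',(149,404),.049),('notch top',(178,526),.02),('armtip L',(108,566),.02),('armtip R',(238,566),.02),
 ('tray',(64,14),.009),('tray',(348,29),.009),('trayR',(309,560),.009),('trayL',(58,560),.009)]:
    print(n,back(c,cr(*p),z)[:2])
f=c['frame']; hsv=cv2.cvtColor(f,cv2.COLOR_RGB2HSV)
b=((hsv[...,0]>3)&(hsv[...,0]<35)&(hsv[...,1]>110)&(hsv[...,2]>100))
for lo,hi,z in((196,234,.049),(240,262,.02)):
    P=np.array([[back(c,(np.where(b[v,240:310])[0][i]+240+(.5 if i else -.5),v),z)[:2] for i in(0,-1)] for v in range(lo,hi)])
    m=P.mean(1); q=np.polyfit(m[:,0],m[:,1],1); print('axis y=',q,'deg',np.degrees(np.arctan(q[0])),'width',np.mean(P[:,1,1]-P[:,0,1]),'y at .46',np.polyval(q,.46),
     [np.degrees(np.arctan(np.polyfit(P[:,i,0],P[:,i,1],1)[0])) for i in(0,1)])
E
```

```text
g [ 0.4303 -0.3886]
g [ 0.4309 -0.3663]
g [ 0.49   -0.3685]
g [ 0.489  -0.3917]
notch top [ 0.5498 -0.3827]
armtip L [ 0.5669 -0.4101]
armtip R [ 0.5668 -0.3593]
tray [ 0.3576 -0.422 ]
tray [ 0.3626 -0.3217]
trayR [ 0.5698 -0.3308]
trayL [ 0.57  -0.431]
axis y= [-0.0548 -0.3532] deg -3.138506285814565 width 0.02298395515631151 y at .46 -0.37838605857401497 [np.float64(-3.2352934395314774), np.float64(-3.04179575697991)]
axis y= [-0.0548 -0.353 ] deg -3.1357839960639744 width 0.013986984071452881 y at .46 -0.3782425583104372 [np.float64(-2.688824301346147), np.float64(-3.582548389782106)]
```

Grip 59 × 23 mm, notch 90 mm ahead of mid-grip and about 174 mm overall confirm it is the listed stick. It lies at -3.1° with its origin at (0.460, -0.3785).

```bash
python3 - <<'E'
from h import *
plan((0.46,-0.3785,0.12),176.9); plan((0.46,-0.3785,0.025),176.9)
E
```

```text
[-0.05, -0.0085, 0.21, 0.0, 0.0, 3.1]
[0.0, 0.0, 0.095, 0.0, 0.0, 0.0]
```

Call:
{"fn": "play_rows", "kwargs": {
  "motion": [
    [[-0.05, -0.0085, 0.21, 0, 0, 3.1], [-0.05, -0.0085, 0.21, 0, 0, 3.1], [-0.05, -0.0085, 0.21, 0, 0, 3.1], [-0.05, -0.0085, 0.21, 0, 0, 3.1], [-0.05, -0.0085, 0.21, 0, 0, 3.1], [-0.05, -0.0085, 0.21, 0, 0, 3.1], [-0.05, -0.0085, 0.21, 0, 0, 3.1], [-0.05, -0.0085, 0.21, 0, 0, 3.1]]
  ],
  "fingers": 0.045
}}

```text
time_s: 5.15
position: [0.4599, -0.3785, 0.1207]
tcp_rot: [[-0.999, 0.053, 0.0], [0.053, 0.999, -0.001], [-0.0, -0.001, -1.0]]
force: [0.5, -0.3, 0.7]
opening: 0.538
grasp_force: 0.0
```

Call:
{"fn": "play_rows", "kwargs": {
  "motion": [
    [[0, 0, 0.03, 0, 0, 0], [0, 0, 0.05, 0, 0, 0], [0, 0, 0.07, 0, 0, 0], [0, 0, 0.08, 0, 0, 0], [0, 0, 0.088, 0, 0, 0], [0, 0, 0.093, 0, 0, 0], [0, 0, 0.095, 0, 0, 0], [0, 0, 0.095, 0, 0, 0]]
  ]
}}

```text
time_s: 5.82
position: [0.4599, -0.3788, 0.0254]
tcp_rot: [[-0.999, 0.054, 0.001], [0.054, 0.999, -0.001], [-0.001, -0.001, -1.0]]
force: [0.2, -0.1, -0.3]
opening: 0.516
grasp_force: 0.0
```

Call:
{"fn": "play_rows", "kwargs": {
  "motion": [
    [[0, 0, 0, 0, 0, 0], [0, 0, 0, 0, 0, 0], [0, 0, 0, 0, 0, 0], [0, 0, 0, 0, 0, 0], [0, 0, 0, 0, 0, 0], [0, 0, 0, 0, 0, 0], [0, 0, 0, 0, 0, 0], [0, 0, 0, 0, 0, 0]]
  ],
  "fingers": 0.0
}}

```text
time_s: 6.48
position: [0.4596, -0.3782, 0.0249]
tcp_rot: [[-0.999, 0.054, 0.0], [0.054, 0.999, -0.0], [-0.0, -0.0, -1.0]]
force: [-0.5, 0.6, 5.6]
opening: 0.274
grasp_force: 30.0
```

Call:
{"fn": "play_rows", "kwargs": {
  "motion": [
    [[0, 0, -0.01, 0, 0, 0], [0, 0, -0.03, 0, 0, 0], [0, 0, -0.06, 0, 0, 0], [0, 0, -0.09, 0, 0, 0], [0, 0, -0.115, 0, 0, 0], [0, 0, -0.12, 0, 0, 0], [0, 0, -0.12, 0, 0, 0], [0, 0, -0.12, 0, 0, 0]]
  ]
}}

```text
time_s: 7.15
position: [0.459, -0.3778, 0.1439]
tcp_rot: [[-0.999, 0.054, -0.001], [0.054, 0.999, 0.001], [0.001, 0.001, -1.0]]
force: [-0.8, -0.4, -1.1]
opening: 0.27
grasp_force: 30.0
```

```bash
python3 - <<'E'
from m import *
c=cap('wrist','w4.png'); s=bot.read_state(); print(s['time_s'],s['position'],s['tcp_rot'],s['force'],s['moment'])
T=s['position']; d=T[2]-.025
f=c['frame']; hsv=cv2.cvtColor(f,cv2.COLOR_RGB2HSV)
b=((hsv[...,0]>3)&(hsv[...,0]<35)&(hsv[...,1]>110)&(hsv[...,2]>100))
for v in range(150,300,6):
    u=np.where(b[v])[0]
    if len(u): print(v,u[0],u[-1],len(u),end=' | ')
for n,p in [('origin top',(.46,-.3785,.049+d)),('notch top',(.46+.09*.9985,-.3785-.09*.0541,.02+d))]: print(n,proj(c,p))
E
```

```text
7.2 [ 0.4586 -0.3773  0.1431] [[-0.9985  0.0541 -0.0021]
 [ 0.0541  0.9985  0.0024]
 [ 0.0022  0.0023 -1.    ]] [-0.0787  1.0818 -1.8863] [-0.0033  0.0752  0.0004]
150 262 295 34 | 156 260 296 37 | 162 261 296 36 | 168 261 296 36 | 174 261 296 36 | 180 261 296 36 | 186 261 296 36 | 192 261 296 36 | 198 261 296 36 | 204 261 296 36 | 210 261 296 36 | 216 257 300 44 | 222 254 303 50 | 228 253 305 53 | 234 251 306 56 | 240 250 307 58 | 246 249 309 61 | 252 247 310 64 | 258 246 311 66 | 264 247 311 65 | 270 247 311 65 | 276 247 311 65 | 282 247 311 65 | 288 210 347 82 | 294 208 349 86 | origin top [279.3394 319.0845]
notch top [279.232  434.9595]
```

View pics/w4.png

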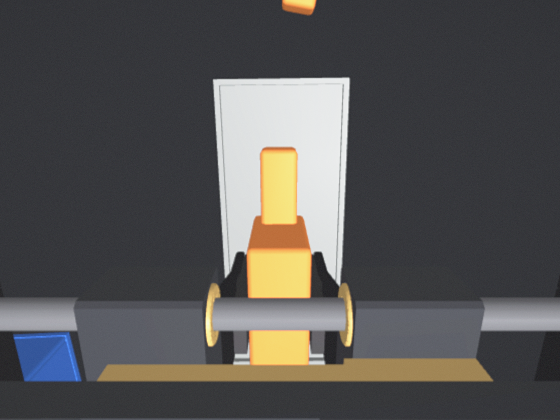

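The stick is held straight in the jaws: it is symmetric about column 279 and the opening is 23.5 mm. Next I'll go to a pre-contact point 30 mm behind the block's rear outer corner.

```bash
python3 - <<'E'
from h import *
json.dump([.46,-.3785,.145,176.9],open('cmd.json','w'))
plan((0.4451,-0.1498,0.12),220.35); plan((0.4451,-0.1498,0.025),220.35)
E
```

```text
[0.0272, 0.2276, 0.025, 0.0, 0.0, -43.45]
[0.0, 0.0, 0.095, 0.0, 0.0, 0.0]
```

Call:
{"fn": "play_rows", "kwargs": {
  "motion": [
    [[0.0272, 0.2276, 0.025, 0, 0, -43.45], [0.0272, 0.2276, 0.025, 0, 0, -43.45], [0.0272, 0.2276, 0.025, 0, 0, -43.45], [0.0272, 0.2276, 0.025, 0, 0, -43.45], [0.0272, 0.2276, 0.025, 0, 0, -43.45], [0.0272, 0.2276, 0.025, 0, 0, -43.45], [0.0272, 0.2276, 0.025, 0, 0, -43.45], [0.0272, 0.2276, 0.025, 0, 0, -43.45]]
  ]
}}

```text
time_s: 7.87
position: [0.4435, -0.1477, 0.1181]
tcp_rot: [[-0.761, -0.649, -0.004], [-0.649, 0.761, 0.002], [0.001, 0.004, -1.0]]
force: [0.2, 0.1, -0.7]
opening: 0.27
grasp_force: 30.0
```

```bash
python3 - <<'E'
from m import *
s=bot.read_state(); print(s['time_s'],s['position'],s['tcp_rot'],s['joint_positions'],s['force'])
E
```

```text
7.8667 [ 0.4435 -0.1477  0.1181] [[-0.7609 -0.6488 -0.0035]
 [-0.6488  0.7609  0.002 ]
 [ 0.0014  0.0038 -1.    ]] [ -32.153    30.238   110.5649   -0.018    39.43   -162.5938] [ 0.1551  0.0508 -0.6601]
```

Call:
{"fn": "play_rows", "kwargs": {
  "motion": [
    [[0, 0, 0.03, 0, 0, 0], [0, 0, 0.055, 0, 0, 0], [0, 0, 0.075, 0, 0, 0], [0, 0, 0.088, 0, 0, 0], [0, 0, 0.094, 0, 0, 0], [0, 0, 0.095, 0, 0, 0], [0, 0, 0.095, 0, 0, 0], [0, 0, 0.095, 0, 0, 0]]
  ]
}}

```text
time_s: 8.53
position: [0.4452, -0.1504, 0.0249]
tcp_rot: [[-0.763, -0.647, 0.001], [-0.647, 0.763, -0.001], [-0.0, -0.001, -1.0]]
force: [0.3, -0.1, -1.4]
opening: 0.274
grasp_force: 30.0
```

```bash
cat >> h.py <<'E'
XH=np.array([.9967,-.0812]);YH=np.array([.0812,.9967])
def wait_force(n=4):
    F=[];P=[]
    for _ in range(n):
        imaging.capture('side'); s=bot.read_state(); F.append(s['force']); P.append(s['position'])
    F=np.array(F);P=np.array(P); print('t',s['time_s'],'F guide x,y,z',(F[:,:2]@XH).mean().round(2),(F[:,:2]@YH).mean().round(2),F[:,2].mean().round(2),'sd',F.std(0).round(2),'P',P.mean(0).round(4),P.std(0).round(4))
E
python3 - <<'E'
from m import *
wait_force(5)
c=cap('top'); im=c['frame'][130:220,230:350,::-1]; cv2.imwrite('pics/t5.png',cv2.resize(im,None,fx=6,fy=6,interpolation=cv2.INTER_CUBIC))
cmdp=np.array(cmd()); s=np.array([.762,.6475]); n=cmdp[:2]+.09*s; q=proj(c,[*n,.012]); print('notch px exp',q,(q-[230,130])*6, 'corner',(proj(c,(.5365,-.0721,.035))-[230,130])*6)
E
```

```text
t 8.7833 F guide x,y,z -0.13 -0.07 -1.27 sd [0.36 0.46 0.38] P [ 0.4452 -0.15    0.0253] [0.0001 0.0002 0.0001]
notch px exp [308.9492 191.9842] [473.695 371.905] corner [433.5986 313.5367]
```

View pics/t5.png

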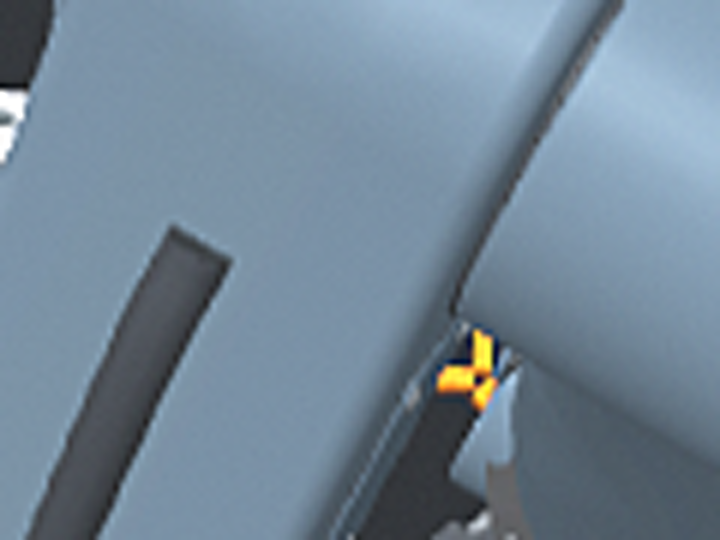

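The top view shows the notch arms at crop (470,372), within half a millimetre of where they were expected and facing the block corner. Now I'll approach along the stick axis.

Call:
{"fn": "play_rows", "kwargs": {
  "motion": [
    [[-0.006, 0, 0, 0, 0, 0], [-0.012, 0, 0, 0, 0, 0], [-0.017, 0, 0, 0, 0, 0], [-0.021, 0, 0, 0, 0, 0], [-0.024, 0, 0, 0, 0, 0], [-0.026, 0, 0, 0, 0, 0], [-0.027, 0, 0, 0, 0, 0], [-0.028, 0, 0, 0, 0, 0]]
  ]
}}

```text
time_s: 9.5
position: [0.4659, -0.1313, 0.0245]
tcp_rot: [[-0.762, -0.648, -0.0], [-0.648, 0.762, 0.0], [0.0, 0.0, -1.0]]
force: [-1.0, -3.1, -2.1]
opening: 0.272
grasp_force: 30.0
```

Call:
{"fn": "play_rows", "kwargs": {
  "motion": [
    [[-0.001, 0, 0, 0, 0, 0], [-0.002, 0, 0, 0, 0, 0], [-0.003, 0, 0, 0, 0, 0], [-0.004, 0, 0, 0, 0, 0], [-0.005, 0, 0, 0, 0, 0], [-0.006, 0, 0, 0, 0, 0], [-0.007, 0, 0, 0, 0, 0], [-0.008, 0, 0, 0, 0, 0]]
  ]
}}

```text
time_s: 10.17
position: [0.4719, -0.1261, 0.0245]
tcp_rot: [[-0.762, -0.648, -0.0], [-0.648, 0.762, 0.0], [0.0, 0.0, -1.0]]
force: [-1.9, -2.1, -0.8]
opening: 0.271
grasp_force: 30.0
```

Call:
{"fn": "play_rows", "kwargs": {
  "motion": [
    [[-0.001, 0, 0, 0, 0, 0], [-0.002, 0, 0, 0, 0, 0], [-0.003, 0, 0, 0, 0, 0], [-0.004, 0, 0, 0, 0, 0], [-0.005, 0, 0, 0, 0, 0], [-0.0055, 0, 0, 0, 0, 0], [-0.006, 0, 0, 0, 0, 0]]
  ]
}}

```text
time_s: 10.75
position: [0.4764, -0.1221, 0.0245]
tcp_rot: [[-0.762, -0.648, -0.001], [-0.648, 0.762, 0.0], [0.0, 0.001, -1.0]]
force: [-2.1, -2.0, -0.5]
opening: 0.272
grasp_force: 30.0
```

```bash
python3 - <<'E'
from m import *
wait_force(3)
E
```

```text
t 10.9 F guide x,y,z -1.8 -1.48 -1.66 sd [0.24 0.89 0.19] P [ 0.4765 -0.1221  0.0245] [0. 0. 0.]
```

Call:
{"fn": "play_rows", "kwargs": {
  "motion": [
    [[-0.001, 0, 0, 0, 0, 0], [-0.002, 0, 0, 0, 0, 0], [-0.003, 0, 0, 0, 0, 0], [-0.0035, 0, 0, 0, 0, 0], [-0.004, 0, 0, 0, 0, 0]]
  ]
}}

```text
time_s: 11.32
position: [0.4797, -0.1197, 0.0245]
tcp_rot: [[-0.762, -0.648, -0.0], [-0.648, 0.762, 0.0], [0.0, 0.0, -1.0]]
force: [-2.5, -1.2, -1.7]
opening: 0.274
grasp_force: 30.0
```

Call:
{"fn": "play_rows", "kwargs": {
  "motion": [
    [[-0.0004, 0, 0, 0, 0, 0], [-0.0008, 0, 0, 0, 0, 0], [-0.0012, 0, 0, 0, 0, 0], [-0.0012, 0, 0, 0, 0, 0]]
  ]
}}

```text
time_s: 11.65
position: [0.4807, -0.1189, 0.0245]
tcp_rot: [[-0.762, -0.647, 0.0], [-0.647, 0.762, 0.0], [-0.0, 0.0, -1.0]]
force: [-2.7, -1.8, -3.0]
opening: 0.278
grasp_force: 30.0
```

Call:
{"fn": "play_rows", "kwargs": {
  "motion": [
    [[-0.0004, 0, 0, 0, 0, 0], [-0.0008, 0, 0, 0, 0, 0], [-0.0012, 0, 0, 0, 0, 0], [-0.0012, 0, 0, 0, 0, 0]]
  ]
}}

```text
time_s: 11.98
position: [0.4816, -0.1182, 0.0245]
tcp_rot: [[-0.762, -0.647, 0.0], [-0.647, 0.762, 0.0], [-0.0, -0.0, -1.0]]
force: [-2.2, -2.7, -2.7]
opening: 0.274
grasp_force: 30.0
```

Call:
{"fn": "play_rows", "kwargs": {
  "motion": [
    [[-0.0004, 0, 0, 0, 0, 0], [-0.0008, 0, 0, 0, 0, 0], [-0.0008, 0, 0, 0, 0, 0], [-0.0008, 0, 0, 0, 0, 0]]
  ]
}}

```text
time_s: 12.32
position: [0.4822, -0.1176, 0.0245]
tcp_rot: [[-0.762, -0.647, 0.0], [-0.647, 0.762, 0.0], [-0.0, -0.0, -1.0]]
force: [-1.9, -2.0, -2.4]
opening: 0.273
grasp_force: 30.0
```

```bash
python3 - <<'E'
from m import *
wait_force(3)
c=cap('side'); im=c['frame'][150:250,240:370,::-1]; cv2.imwrite('pics/s6.png',cv2.resize(im,None,fx=6,fy=6,interpolation=cv2.INTER_CUBIC))
E
```

```text
t 12.4667 F guide x,y,z -1.66 -1.3 -2.35 sd [0.22 0.39 0.55] P [ 0.4822 -0.1176  0.0245] [0. 0. 0.]
```

View pics/s6.png

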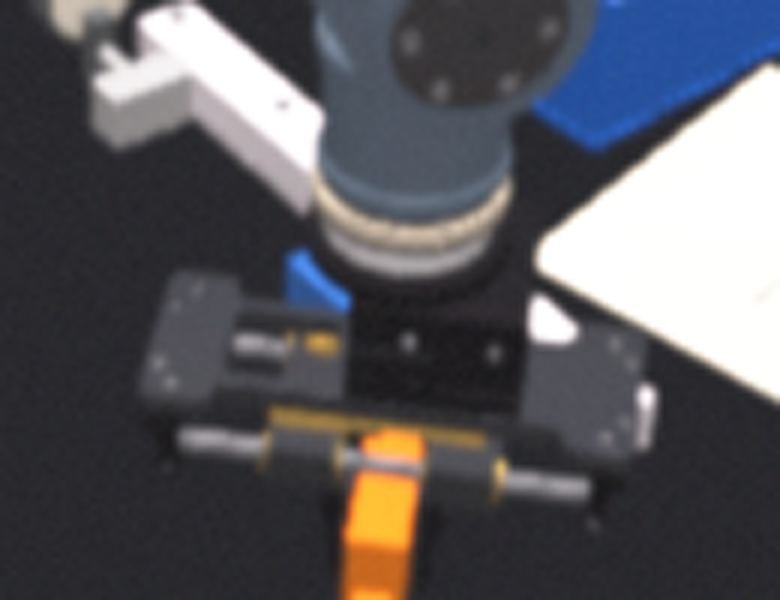

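The side view is mostly blocked by the gripper: only a blue front corner of the block shows, at crop (305,280), close to the rail. I'll keep feeling for the rail.

Call:
{"fn": "play_rows", "kwargs": {
  "motion": [
    [[-0.0004, 0, 0, 0, 0, 0], [-0.0008, 0, 0, 0, 0, 0], [-0.0008, 0, 0, 0, 0, 0], [-0.0008, 0, 0, 0, 0, 0]]
  ]
}}

```text
time_s: 12.85
position: [0.4825, -0.1172, 0.0245]
tcp_rot: [[-0.762, -0.647, -0.001], [-0.647, 0.762, 0.0], [0.0, 0.0, -1.0]]
force: [-4.5, -2.6, -1.0]
opening: 0.271
grasp_force: 30.0
```

```bash
python3 - <<'E'
from m import *
wait_force(3)
E
```

```text
t 13.0 F guide x,y,z -3.41 -2.82 -1.17 sd [0.39 0.39 0.21] P [ 0.4825 -0.1172  0.0245] [0. 0. 0.]
```

Call:
{"fn": "play_rows", "kwargs": {
  "motion": [
    [[-0.0005, 0.0003, 0, 0, 0, 0], [-0.001, 0.0006, 0, 0, 0, 0], [-0.0014, 0.0009, 0, 0, 0, 0], [-0.0017, 0.0011, 0, 0, 0, 0], [-0.0017, 0.0011, 0, 0, 0, 0], [-0.0017, 0.0011, 0, 0, 0, 0]]
  ]
}}

```text
time_s: 13.5
position: [0.4828, -0.1155, 0.0246]
tcp_rot: [[-0.762, -0.647, -0.001], [-0.647, 0.762, -0.0], [0.001, 0.001, -1.0]]
force: [-5.6, -5.9, 0.2]
opening: 0.268
grasp_force: 30.0
```

```bash
python3 - <<'E'
from m import *
wait_force(3)
E
```

```text
t 13.65 F guide x,y,z -5.04 -6.57 -0.33 sd [0.26 0.21 0.5 ] P [ 0.4828 -0.1155  0.0246] [0. 0. 0.]
```

Contact with the rail shows about 5 N normal and 6.6 N feed. Compliance is about 4 N/mm. Now feeding along the rail.

Call:
{"fn": "play_rows", "kwargs": {
  "motion": [
    [[-0.001, 0.001, 0, 0, 0, 0], [-0.0025, 0.0025, 0, 0, 0, 0], [-0.004, 0.004, 0, 0, 0, 0], [-0.0055, 0.0055, 0, 0, 0, 0], [-0.007, 0.007, 0, 0, 0, 0], [-0.0085, 0.0085, 0, 0, 0, 0], [-0.01, 0.01, 0, 0, 0, 0], [-0.011, 0.011, 0, 0, 0, 0]]
  ]
}}

```text
time_s: 14.32
position: [0.484, -0.1001, 0.0246]
tcp_rot: [[-0.762, -0.647, -0.001], [-0.647, 0.762, -0.0], [0.001, 0.001, -1.0]]
force: [-6.0, -7.3, -0.3]
opening: 0.274
grasp_force: 30.0
```

```bash
python3 - <<'E'
from m import *
wait_force(3)
c=cap('side'); hsv=cv2.cvtColor(c['frame'],cv2.COLOR_RGB2HSV)
im=c['frame'][150:250,240:370,::-1]; cv2.imwrite('pics/s7.png',cv2.resize(im,None,fx=6,fy=6,interpolation=cv2.INTER_CUBIC))
E
```

```text
t 14.4667 F guide x,y,z -4.5 -5.82 -1.08 sd [0.19 0.94 0.24] P [ 0.4841 -0.0998  0.0246] [0. 0. 0.]
```

Call:
{"fn": "play_rows", "kwargs": {
  "motion": [
    [[-0.0015, 0.0015, 0, 0, 0, 0], [-0.0035, 0.0035, 0, 0, 0, 0], [-0.0055, 0.0055, 0, 0, 0, 0], [-0.0075, 0.0075, 0, 0, 0, 0], [-0.0095, 0.0095, 0, 0, 0, 0], [-0.0115, 0.0115, 0, 0, 0, 0], [-0.0135, 0.0135, 0, 0, 0, 0], [-0.015, 0.015, 0, 0, 0, 0]]
  ]
}}

```text
time_s: 15.18
position: [0.4858, -0.0788, 0.0246]
tcp_rot: [[-0.762, -0.647, -0.001], [-0.647, 0.762, -0.0], [0.001, 0.001, -1.0]]
force: [-5.4, -6.8, -0.7]
opening: 0.274
grasp_force: 30.0
```

```bash
python3 - <<'E'
from m import *
wait_force(3)
E
```

```text
t 15.3333 F guide x,y,z -3.95 -4.36 -0.68 sd [0.66 0.43 0.45] P [ 0.4858 -0.0785  0.0245] [0. 0. 0.]
```

Call:
{"fn": "play_rows", "kwargs": {
  "motion": [
    [[-0.0015, 0.0013, 0, 0, 0, 0], [-0.0035, 0.0033, 0, 0, 0, 0], [-0.0055, 0.0053, 0, 0, 0, 0], [-0.0075, 0.0073, 0, 0, 0, 0], [-0.0095, 0.0092, 0, 0, 0, 0], [-0.0115, 0.0112, 0, 0, 0, 0], [-0.0135, 0.0132, 0, 0, 0, 0], [-0.0152, 0.0148, 0, 0, 0, 0]]
  ]
}}

```text
time_s: 16.0
position: [0.4875, -0.0577, 0.0246]
tcp_rot: [[-0.763, -0.647, -0.002], [-0.647, 0.763, -0.0], [0.001, 0.001, -1.0]]
force: [-5.0, -7.6, -1.0]
opening: 0.274
grasp_force: 30.0
```

Call:
{"fn": "play_rows", "kwargs": {
  "motion": [
    [[-0.0015, 0.0015, 0, 0, 0, 0], [-0.003, 0.003, 0, 0, 0, 0], [-0.0045, 0.0045, 0, 0, 0, 0], [-0.006, 0.006, 0, 0, 0, 0], [-0.0075, 0.0075, 0, 0, 0, 0], [-0.009, 0.009, 0, 0, 0, 0], [-0.0105, 0.0105, 0, 0, 0, 0], [-0.012, 0.012, 0, 0, 0, 0]]
  ]
}}

```text
time_s: 16.67
position: [0.4888, -0.0408, 0.0246]
tcp_rot: [[-0.763, -0.647, -0.002], [-0.647, 0.763, -0.0], [0.001, 0.001, -1.0]]
force: [-5.4, -6.2, 0.5]
opening: 0.274
grasp_force: 30.0
```

```bash
python3 - <<'E'
from m import *
wait_force(3)
E
```

```text
t 16.8167 F guide x,y,z -4.05 -5.13 -1.02 sd [0.17 0.41 0.29] P [ 0.4889 -0.0404  0.0246] [0. 0. 0.]
```

Call:
{"fn": "play_rows", "kwargs": {
  "motion": [
    [[-0.0015, 0.0013, 0, 0, 0, 0], [-0.003, 0.0028, 0, 0, 0, 0], [-0.0045, 0.0043, 0, 0, 0, 0], [-0.006, 0.0058, 0, 0, 0, 0], [-0.0075, 0.0073, 0, 0, 0, 0], [-0.009, 0.0088, 0, 0, 0, 0], [-0.0105, 0.0103, 0, 0, 0, 0], [-0.012, 0.0118, 0, 0, 0, 0]]
  ]
}}

```text
time_s: 17.48
position: [0.4902, -0.0241, 0.0246]
tcp_rot: [[-0.763, -0.647, -0.002], [-0.647, 0.763, -0.0], [0.001, 0.001, -1.0]]
force: [-4.6, -7.3, 0.3]
opening: 0.276
grasp_force: 30.0
```

Call:
{"fn": "play_rows", "kwargs": {
  "motion": [
    [[-0.0015, 0.0015, 0, 0, 0, 0], [-0.003, 0.003, 0, 0, 0, 0], [-0.0045, 0.0045, 0, 0, 0, 0], [-0.006, 0.006, 0, 0, 0, 0], [-0.0075, 0.0075, 0, 0, 0, 0], [-0.009, 0.009, 0, 0, 0, 0], [-0.0105, 0.0105, 0, 0, 0, 0], [-0.012, 0.012, 0, 0, 0, 0]]
  ]
}}

```text
time_s: 18.15
position: [0.4916, -0.0071, 0.0246]
tcp_rot: [[-0.763, -0.647, -0.002], [-0.647, 0.763, 0.0], [0.002, 0.001, -1.0]]
force: [-5.0, -6.3, 1.1]
opening: 0.271
grasp_force: 30.0
```

```bash
python3 - <<'E'
from m import *
wait_force(3)
c=cap('top'); im=c['frame'][130:220,180:300,::-1]; cv2.imwrite('pics/t7.png',cv2.resize(im,None,fx=6,fy=6,interpolation=cv2.INTER_CUBIC))
E
```

```text
t 18.3 F guide x,y,z -3.51 -5.13 -0.54 sd [0.07 0.37 0.24] P [ 0.4916 -0.0067  0.0246] [0. 0. 0.]
```

Call:
{"fn": "play_rows", "kwargs": {
  "motion": [
    [[-0.0015, 0.0011, 0, 0, 0, 0], [-0.003, 0.0026, 0, 0, 0, 0], [-0.0045, 0.0041, 0, 0, 0, 0], [-0.006, 0.0056, 0, 0, 0, 0], [-0.0075, 0.0071, 0, 0, 0, 0], [-0.009, 0.0086, 0, 0, 0, 0], [-0.0105, 0.0101, 0, 0, 0, 0], [-0.012, 0.0116, 0, 0, 0, 0]]
  ]
}}

```text
time_s: 19.02
position: [0.493, 0.0095, 0.0246]
tcp_rot: [[-0.763, -0.647, -0.002], [-0.647, 0.763, -0.0], [0.002, 0.002, -1.0]]
force: [-6.0, -7.6, 0.9]
opening: 0.275
grasp_force: 30.0
```

Call:
{"fn": "play_rows", "kwargs": {
  "motion": [
    [[-0.001, 0.001, 0, 0, 0, 0], [-0.0022, 0.0022, 0, 0, 0, 0], [-0.0034, 0.0034, 0, 0, 0, 0], [-0.0046, 0.0046, 0, 0, 0, 0], [-0.0058, 0.0058, 0, 0, 0, 0], [-0.0068, 0.0068, 0, 0, 0, 0], [-0.0076, 0.0076, 0, 0, 0, 0], [-0.008, 0.008, 0, 0, 0, 0]]
  ]
}}

```text
time_s: 19.68
position: [0.4939, 0.0208, 0.0246]
tcp_rot: [[-0.762, -0.647, -0.003], [-0.647, 0.763, 0.0], [0.002, 0.002, -1.0]]
force: [-6.2, -7.1, -0.2]
opening: 0.273
grasp_force: 30.0
```

```bash
python3 - <<'E'
from m import *
wait_force(3)
E
```

```text
t 19.8333 F guide x,y,z -4.15 -6.38 0.65 sd [0.14 0.57 0.06] P [0.4939 0.0209 0.0246] [0. 0. 0.]
```

Call:
{"fn": "play_rows", "kwargs": {
  "motion": [
    [[-0.0005, 0.0005, 0, 0, 0, 0], [-0.001, 0.001, 0, 0, 0, 0], [-0.0015, 0.0015, 0, 0, 0, 0], [-0.002, 0.002, 0, 0, 0, 0], [-0.0025, 0.0025, 0, 0, 0, 0], [-0.003, 0.003, 0, 0, 0, 0], [-0.0035, 0.0035, 0, 0, 0, 0], [-0.0038, 0.0038, 0, 0, 0, 0]]
  ]
}}

```text
time_s: 20.5
position: [0.4943, 0.0261, 0.0246]
tcp_rot: [[-0.763, -0.647, -0.003], [-0.647, 0.763, -0.0], [0.002, 0.002, -1.0]]
force: [-5.1, -7.9, 1.3]
opening: 0.275
grasp_force: 30.0
```

Call:
{"fn": "play_rows", "kwargs": {
  "motion": [
    [[-0.0003, 0.0003, 0, 0, 0, 0], [-0.0006, 0.0006, 0, 0, 0, 0], [-0.0009, 0.0009, 0, 0, 0, 0], [-0.0011, 0.0011, 0, 0, 0, 0]]
  ]
}}

```text
time_s: 20.83
position: [0.4944, 0.0276, 0.0246]
tcp_rot: [[-0.763, -0.647, -0.003], [-0.647, 0.763, -0.0], [0.002, 0.002, -1.0]]
force: [-4.8, -7.5, 1.0]
opening: 0.277
grasp_force: 30.0
```

Call:
{"fn": "play_rows", "kwargs": {
  "motion": [
    [[-0.0003, 0.0003, 0, 0, 0, 0], [-0.0005, 0.0005, 0, 0, 0, 0], [-0.0007, 0.0007, 0, 0, 0, 0], [-0.0007, 0.0007, 0, 0, 0, 0]]
  ]
}}

```text
time_s: 21.17
position: [0.4945, 0.0286, 0.0246]
tcp_rot: [[-0.763, -0.647, -0.003], [-0.647, 0.763, -0.0], [0.002, 0.002, -1.0]]
force: [-5.7, -7.1, 0.7]
opening: 0.273
grasp_force: 30.0
```

Call:
{"fn": "play_rows", "kwargs": {
  "motion": [
    [[-0.0003, 0.0003, 0, 0, 0, 0], [-0.0005, 0.0005, 0, 0, 0, 0], [-0.0007, 0.0007, 0, 0, 0, 0], [-0.0007, 0.0007, 0, 0, 0, 0]]
  ]
}}

```text
time_s: 21.5
position: [0.4946, 0.0296, 0.0246]
tcp_rot: [[-0.763, -0.647, -0.002], [-0.647, 0.763, -0.0], [0.002, 0.002, -1.0]]
force: [-5.2, -7.5, 0.2]
opening: 0.271
grasp_force: 30.0
```

Call:
{"fn": "play_rows", "kwargs": {
  "motion": [
    [[-0.0003, 0.0003, 0, 0, 0, 0], [-0.0005, 0.0005, 0, 0, 0, 0], [-0.0007, 0.0007, 0, 0, 0, 0], [-0.0007, 0.0007, 0, 0, 0, 0]]
  ]
}}

```text
time_s: 21.83
position: [0.4947, 0.0306, 0.0246]
tcp_rot: [[-0.763, -0.647, -0.003], [-0.647, 0.763, -0.0], [0.002, 0.002, -1.0]]
force: [-4.8, -6.8, 0.3]
opening: 0.277
grasp_force: 30.0
```

Call:
{"fn": "play_rows", "kwargs": {
  "motion": [
    [[-0.0003, 0.0003, 0, 0, 0, 0], [-0.0005, 0.0005, 0, 0, 0, 0], [-0.0007, 0.0007, 0, 0, 0, 0], [-0.0007, 0.0007, 0, 0, 0, 0]]
  ]
}}

```text
time_s: 22.17
position: [0.4947, 0.0312, 0.0246]
tcp_rot: [[-0.763, -0.647, -0.003], [-0.647, 0.763, -0.0], [0.002, 0.001, -1.0]]
force: [-5.8, -8.9, 0.7]
opening: 0.275
grasp_force: 30.0
```

```bash
python3 - <<'E'
from m import *
wait_force(4)
E
```

```text
t 22.3667 F guide x,y,z -4.27 -9.03 1.36 sd [0.37 0.48 0.53] P [0.4947 0.0312 0.0246] [0. 0. 0.]
```

Call:
{"fn": "play_rows", "kwargs": {
  "motion": [
    [[-0.0001, 0.0001, 0, 0, 0, 0], [-0.0002, 0.0002, 0, 0, 0, 0], [-0.0002, 0.0002, 0, 0, 0, 0], [-0.0002, 0.0002, 0, 0, 0, 0]]
  ]
}}

```text
time_s: 22.7
position: [0.4946, 0.0313, 0.0246]
tcp_rot: [[-0.763, -0.647, -0.003], [-0.647, 0.763, -0.001], [0.003, 0.001, -1.0]]
force: [-6.0, -9.6, 1.4]
opening: 0.273
grasp_force: 30.0
```

```bash
python3 - <<'E'
from m import *
wait_force(4)
E
```

```text
t 22.9 F guide x,y,z -5.04 -10.31 1.42 sd [0.63 0.53 0.37] P [0.4946 0.0313 0.0246] [0. 0. 0.]
```

Total feed is 10.3 N against about 7.5 N of moving drag, so the stop carries about 3–5 N, held for more than 0.5 s. Backing off along the stick axis now.

Call:
{"fn": "play_rows", "kwargs": {
  "motion": [
    [[0.0005, 0, 0, 0, 0, 0], [0.001, 0, 0, 0, 0, 0], [0.002, 0, 0, 0, 0, 0], [0.004, 0, 0, 0, 0, 0], [0.008, 0, 0, 0, 0, 0], [0.014, 0, 0, 0, 0, 0], [0.022, 0, 0, 0, 0, 0], [0.03, 0, 0, 0, 0, 0]]
  ]
}}

```text
time_s: 23.57
position: [0.4728, 0.0124, 0.0246]
tcp_rot: [[-0.762, -0.648, 0.0], [-0.648, 0.762, 0.0], [-0.0, -0.0, -1.0]]
force: [-0.0, -0.1, -1.5]
opening: 0.274
grasp_force: 30.0
```

Call:
{"fn": "play_rows", "kwargs": {
  "motion": [
    [[0.01, 0, -0.01, 0, 0, 0], [0.02, 0, -0.04, 0, 0, 0], [0.03, 0, -0.08, 0, 0, 0], [0.04, 0, -0.12, 0, 0, 0], [0.05, 0, -0.15, 0, 0, 0], [0.05, 0, -0.18, 0, 0, 0], [0.05, 0, -0.2, 0, 0, 0], [0.05, 0, -0.2, 0, 0, 0]]
  ]
}}

```text
time_s: 24.23
position: [0.4365, -0.0208, 0.2289]
tcp_rot: [[-0.763, -0.647, 0.009], [-0.647, 0.763, -0.003], [-0.005, -0.008, -1.0]]
force: [1.3, 0.3, -1.2]
opening: 0.271
grasp_force: 30.0
```

```bash
python3 - <<'E'
from m import *
wait_force(2)
c=cap('wrist','w8.png');t=cap('top')
f=np.vstack([cv2.resize(t['frame'][120:190,170:330,::-1],(560,245),interpolation=cv2.INTER_CUBIC),c['frame'][150:,:,::-1]])
cv2.imwrite('pics/w8c.png',f); print(f.shape,bot.read_state()['joint_positions'])
E
```

```text
t 24.3333 F guide x,y,z -0.41 0.41 -1.46 sd [0.81 0.56 0.13] P [ 0.4349 -0.0201  0.226 ] [0.0005 0.0002 0.0008]
(515, 560, 3) [ -17.3877   17.0922  109.3039    0.0008   53.7739 -147.7165]
```

View pics/w8c.png

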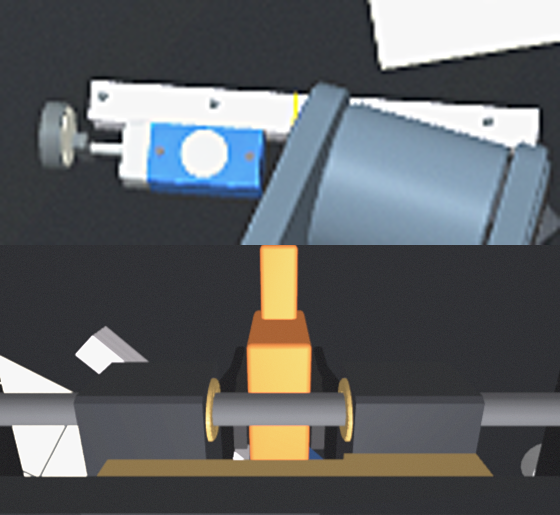

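The composite's top-view half shows the block at (205,157), seated against the stop at (133,155) and flat along the rail; the wrist half shows the stick still held straight. Now returning the stick.

```bash
python3 - <<'E'
from h import *
wait_force(3); s=bot.read_state(); p=s['position']; print(p)
json.dump([*map(float,p),220.35],open('cmd.json','w'))
plan((0.45,-0.2,0.2),176.9); plan((0.46,-0.3785,0.1),176.9)
E
```

```text
t 24.5833 F guide x,y,z 0.2 -0.24 -1.76 sd [0.47 0.27 0.24] P [ 0.4338 -0.0194  0.2231] [0.0002 0.     0.    ]
[ 0.43402669 -0.0193944   0.22313901]
[0.1048, -0.148, 0.0231, 0.0, 0.0, 43.45]
[-0.0196, -0.1777, 0.1, 0.0, 0.0, 0.0]
```

Call:
{"fn": "play_rows", "kwargs": {
  "motion": [
    [[0.1048, -0.148, 0.0231, 0, 0, 43.45], [0.1048, -0.148, 0.0231, 0, 0, 43.45], [0.1048, -0.148, 0.0231, 0, 0, 43.45], [0.1048, -0.148, 0.0231, 0, 0, 43.45], [0.1048, -0.148, 0.0231, 0, 0, 43.45], [0.1048, -0.148, 0.0231, 0, 0, 43.45], [0.1048, -0.148, 0.0231, 0, 0, 43.45], [0.1048, -0.148, 0.0231, 0, 0, 43.45]]
  ]
}}

```text
time_s: 25.25
position: [0.4503, -0.1999, 0.2002]
tcp_rot: [[-0.999, 0.052, -0.003], [0.052, 0.999, 0.002], [0.003, 0.002, -1.0]]
force: [-0.2, 0.3, -0.7]
opening: 0.269
grasp_force: 30.0
```

Call:
{"fn": "play_rows", "kwargs": {
  "motion": [
    [[-0.0196, -0.1777, 0.1, 0, 0, 0], [-0.0196, -0.1777, 0.1, 0, 0, 0], [-0.0196, -0.1777, 0.1, 0, 0, 0], [-0.0196, -0.1777, 0.1, 0, 0, 0], [-0.0196, -0.1777, 0.1, 0, 0, 0], [-0.0196, -0.1777, 0.1, 0, 0, 0], [-0.0196, -0.1777, 0.1, 0, 0, 0], [-0.0196, -0.1777, 0.1, 0, 0, 0]]
  ]
}}

```text
time_s: 25.92
position: [0.4606, -0.377, 0.1009]
tcp_rot: [[-0.999, 0.052, -0.002], [0.052, 0.999, 0.002], [0.002, 0.002, -1.0]]
force: [-0.1, 0.2, -0.6]
opening: 0.273
grasp_force: 30.0
```

```bash
python3 - <<'E'
from h import *
wait_force(4); s=bot.read_state(); print(s['tcp_rot'])
json.dump([*map(float,s['position']),float(np.degrees(np.arctan2(s['tcp_rot'][1,0],s['tcp_rot'][0,0]))%360)],open('cmd.json','w')); print(cmd())
plan((0.46,-0.3785,0.0255),176.9)
E
```

```text
t 26.1167 F guide x,y,z 0.15 0.18 -1.74 sd [0.42 0.49 0.45] P [ 0.4612 -0.3769  0.102 ] [0.0002 0.0002 0.0003]
[[-9.98671301e-01  5.15317914e-02  3.26559732e-04]
 [ 5.15317028e-02  9.98671322e-01 -2.74075385e-04]
 [-3.40249435e-04 -2.56883042e-04 -9.99999909e-01]]
[0.4613815259742066, -0.37725363899311803, 0.10237029594058497, 177.04614242658099]
[0.0013, -0.0013, 0.0769, 0.0, 0.0, 0.1461]
```

Call:
{"fn": "play_rows", "kwargs": {
  "motion": [
    [[0.0005, -0.0005, 0.025, 0, 0, 0], [0.001, -0.001, 0.045, 0, 0, 0], [0.0013, -0.0013, 0.06, 0, 0, 0], [0.0013, -0.0013, 0.07, 0, 0, 0], [0.0013, -0.0013, 0.0735, 0, 0, 0], [0.0013, -0.0013, 0.075, 0, 0, 0], [0.0013, -0.0013, 0.076, 0, 0, 0], [0.0013, -0.0013, 0.076, 0, 0, 0]]
  ]
}}

```text
time_s: 26.78
position: [0.4601, -0.3804, 0.0263]
tcp_rot: [[-0.999, 0.054, 0.001], [0.054, 0.999, -0.001], [-0.001, -0.001, -1.0]]
force: [0.2, -0.3, -1.2]
opening: 0.275
grasp_force: 30.0
```

Call:
{"fn": "play_rows", "kwargs": {
  "motion": [
    [[0, 0, 0.0005, 0, 0, 0], [0, 0, 0.001, 0, 0, 0], [0, 0, 0.001, 0, 0, 0], [0, 0, 0.001, 0, 0, 0]]
  ]
}}

```text
time_s: 27.12
position: [0.4598, -0.3803, 0.0249]
tcp_rot: [[-0.999, 0.054, 0.001], [0.054, 0.999, -0.001], [-0.001, -0.001, -1.0]]
force: [0.0, 0.2, 0.7]
opening: 0.273
grasp_force: 30.0
```

Call:
{"fn": "play_rows", "kwargs": {
  "motion": [
    [[0, 0, 0, 0, 0, 0], [0, 0, 0, 0, 0, 0], [0, 0, 0, 0, 0, 0], [0, 0, 0, 0, 0, 0], [0, 0, 0, 0, 0, 0], [0, 0, 0, 0, 0, 0], [0, 0, 0, 0, 0, 0], [0, 0, 0, 0, 0, 0]]
  ],
  "fingers": 0.045
}}

```text
time_s: 27.78
position: [0.4596, -0.38, 0.0244]
tcp_rot: [[-0.999, 0.054, 0.0], [0.054, 0.999, 0.0], [0.0, 0.0, -1.0]]
force: [-0.4, 0.1, -0.7]
opening: 0.515
grasp_force: 0.0
```

Call:
{"fn": "play_rows", "kwargs": {
  "motion": [
    [[0, 0, -0.01, 0, 0, 0], [0, 0, -0.025, 0, 0, 0], [0, 0, -0.05, 0, 0, 0], [0, 0, -0.09, 0, 0, 0], [0, 0, -0.13, 0, 0, 0], [0.03, 0, -0.17, 0, 0, 0], [0.05, 0, -0.21, 0, 0, 0], [0.05, 0, -0.25, 0, 0, 0]]
  ]
}}

```text
time_s: 28.45
position: [0.4073, -0.3754, 0.2671]
tcp_rot: [[-0.998, 0.055, -0.004], [0.055, 0.998, 0.004], [0.004, 0.003, -1.0]]
force: [-0.4, -0.7, -0.0]
opening: 0.516
grasp_force: 0.0
```

```bash
python3 - <<'E'
from m import *
wait_force(3); c=cap('wrist'); hsv=cv2.cvtColor(c['frame'],cv2.COLOR_RGB2HSV)
b=((hsv[...,0]>3)&(hsv[...,0]<35)&(hsv[...,1]>110)&(hsv[...,2]>100)); b[:120]=0;b[300:]=0;b[:,:230]=0;b[:,330:]=0
print('grip centre px exp',proj(c,(.46,-.3785,.049)),'notch exp',proj(c,(.5499,-.3834,.02)))
for v in range(120,300,8):
    u=np.where(b[v])[0]
    if len(u): print(v,u[0],u[-1],end=' | ')
for n in('stick','stick_notch'):
    for d in finder.recognise('wrist',n)[:2]: print(n,np.round(d['at'],4),round(d['confidence'],2))
cap('top')
for n in('block','stick','stop'):
    for d in finder.recognise('top',n)[:2]: print(n,np.round(d['at'],4),round(d['confidence'],2))
E
```

```text
t 28.6 F guide x,y,z 0.12 -0.53 1.6 sd [0.35 0.65 2.13] P [ 0.4115 -0.3798  0.2738] [0.0005 0.0005 0.0024]
grip centre px exp [284.3804 228.0815] notch exp [283.9462 289.3938]
168 276 288 | 176 276 288 | 184 276 288 | 192 276 288 | 200 272 292 | 208 272 292 | 216 272 292 | 224 272 292 | 232 272 292 | 240 272 292 | 248 272 292 | 256 277 287 | 264 277 287 | 272 277 287 | 280 277 287 | 288 270 294 | 296 262 302 | stick [ 0.2697 -0.3474  0.057 ] 0.96
stick [ 0.6669 -0.3324  0.0018] 0.59
stick_notch [ 0.27   -0.3501  0.0573] 0.91
stick_notch [ 0.4661 -0.3816  0.0271] 0.76
block [0.5918 0.1308 0.0355] 0.62
stick [ 0.4895 -0.3764  0.019 ] 0.57
stop [0.6027 0.2338 0.0328] 0.73
stop [ 0.554  -0.3615  0.0019] 0.38
```

```bash
python3 -c "
from rig import bot
print(bot.hand_in())"
```

```text
the job is handed in; nothing more can be done
None
```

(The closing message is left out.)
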